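# Strum the spring strips for the recorder

### The arm

A 6-joint arm with a two-finger parallel gripper is mounted at the origin on the work surface. World frame = base frame: x ahead of the robot, y to its left, z up, the work surface at z = 0. Lengths are in m, angles in degrees, forces in N, time in s.
With the tool pointing down it reaches from about 0.35 to 0.925 m from the base axis. Payload 6.4 kg.
Tool frame: the origin (TCP) lies on the mounting face of the last link; the fingertips stand 173 mm ahead of it and the grasp point (between the pads) lies 155 mm ahead of it; z points along the fingers, y is the line along which they close (so a half turn about z gives the same grasp; the last joint's range is limited). The gripper opens to 85 mm and grips with 20 to 120 N. Pads are 22 mm wide; open, the fingers measure 114 mm over their backs; the gripper's body (76 mm by 85 mm) begins 54 mm behind the grasp point. The pads swing forward as they close: fully open they stand 13 mm farther back than shut.
Start: joints at [59.238, 14.043, 89.255, -0, 76.702, -9.975], TCP at [0.231, 0.608, 0.405] pointing down, gripper open.
Joint ranges: [-179.41, 179.41], [-58.25, 129.5], [7.25, 145.43], [-54.29, 234.29], [11.92, 165.04], [-157.13, 157.13]. Speed limits (degrees/s): [147.25, 147.25, 180, 180, 180, 180].

### API

Orientations are given as a 3x3 rotation matrix whose columns are the frame's x, y, z axes.
In Python, from rig import reach, servo_line, set_joints, gripper_open, gripper_close, pause, ik, read_state, read_camera, camera_model, PlanningError, hand_in gives the robot as it stands. Calls block until the motion is done:
- reach(position, orientation): joint-space move of the TCP to a pose.
- servo_line(position, velocity=0.15, frame=None): straight line of the TCP; frame=None keeps the orientation; velocity is the mean speed in m/s.
- set_joints(angles): joint-space move.
- gripper_open() and gripper_close(effort=None): open the fingers fully, or close them until they stop; effort is the grip in N (None keeps the last).
- pause(seconds).
- ik(position, orientation): joint angles nearest the present ones, or None.
- read_state(): the state.
- read_camera(name): name is "side" or "top" or "wrist"; returns (picture, depth): 384x512x3 uint8, red, green, blue; 384x512 float32, m along the optical axis (not along the pixel's ray), 0 where there is no reading.
- camera_model(name): a dict with "fov_y" (degrees; the focal length in pixels is half the picture's height over the tangent of half this angle, whatever the lens; pixels are square), "cx", "cy" (the principal point, pixels), "extrinsics" (4x4, takes a point from world to camera coordinates); the wrist camera has in their place "tool_from_camera" (4x4, takes a point from camera to tool coordinates, whose origin is the TCP and whose axes are the flange's). Camera axes: x right, y up, looking along -z (the intrinsics and any distortion apply to the point x, -y, -z); pixel columns grow to the right and rows downward; lengths in m; the calibration is good to about 2 mm. A picture is of the moment at which its call begins: read the wrist's pose just before it. camera_model takes no time and is no camera call.
A pose or a line that the arm cannot do raises PlanningError and nothing moves.
- hand_in(): hands the job in; it is judged then, once.
The state is a dict: "time": time; "joint_pos": joint angles; "joint_vel": joint speeds; "joint_efforts": joint torques, N m; "tool_pos": TCP position; "eef_rot": TCP orientation; "contact_force": force on the tool from outside, world axes, zero at the start; "moment": the same for the moment, N m; "grip_width": finger opening in m; "finger_force": force on a finger pad.
Only numpy, scipy, OpenCV 4.12 (cv2) and the standard library are available. Lean on these libraries where they do the work, as an engineer would, in place of code of your own. Each camera call takes 0.05 s, during which the arm holds its last target. There are 200 camera calls.

### The job

Record the row of spring-steel strips: press the recorder's large start button and let it go, then run your closed fingertips lightly along the tops of the strips, from the tallest to the shortest, so that each in turn is bent a little towards its shorter neighbour, slips out from under the fingertips and swings. Brush only the tops: bend no strip more than halfway over or back the other way, and do not shove or lift the board. Leave the small erase button and everything else on the bench alone, and finish with the strips upright and still.

Things in the scene. Friction and masses are not known exactly. Their poses are not given: they have to be found in the camera images.
- board: wooden board, 260 x 100 x 20 mm, 2 to 3 kg, standing loose on four low rubber feet, carrying five upright spring-steel strips in steel clamps. Origin: centre of its underside. The strips stand 50 mm apart in a gently curved row (radius 250 mm, hollow side towards the board's -y) that runs along the board's x axis, the tallest at the -x end, the shortest at the +x end. The board may stand at any yaw.
- tip1 (a point): middle of the top edge of strip 1 (the tallest): a flat upright steel strip 2.5 mm thick and 14 mm wide, its top 130 mm above the bench when upright. Moves with the strip. Its x axis points along the row towards the shorter strips, y across the strip, z up the strip.
- strip1 (a joint): bend of strip 1, rad: 0 upright, positive when bent along the row towards the shorter strips. It pivots 100 mm below its top at the clamp, springs back when let go (about 0.3 Nm/rad, so 1 to 2 N at the top) and swings for a fraction of a second.
- tip2 (a point): middle of the top edge of strip 2 (counted from the tallest): a flat upright steel strip 2.5 mm thick and 14 mm wide, its top 123 mm above the bench when upright. Moves with the strip. Its x axis points along the row towards the shorter strips, y across the strip, z up the strip.
- strip2 (a joint): bend of strip 2, rad: 0 upright, positive when bent along the row towards the shorter strips. It pivots 93 mm below its top at the clamp, springs back when let go (about 0.3 Nm/rad, so 1 to 2 N at the top) and swings for a fraction of a second.
- tip3 (a point): middle of the top edge of strip 3 (counted from the tallest): a flat upright steel strip 2.5 mm thick and 14 mm wide, its top 116 mm above the bench when upright. Moves with the strip. Its x axis points along the row towards the shorter strips, y across the strip, z up the strip.
- strip3 (a joint): bend of strip 3, rad: 0 upright, positive when bent along the row towards the shorter strips. It pivots 86 mm below its top at the clamp, springs back when let go (about 0.3 Nm/rad, so 1 to 2 N at the top) and swings for a fraction of a second.
- tip4 (a point): middle of the top edge of strip 4 (counted from the tallest): a flat upright steel strip 2.5 mm thick and 14 mm wide, its top 109 mm above the bench when upright. Moves with the strip. Its x axis points along the row towards the shorter strips, y across the strip, z up the strip.
- strip4 (a joint): bend of strip 4, rad: 0 upright, positive when bent along the row towards the shorter strips. It pivots 79 mm below its top at the clamp, springs back when let go (about 0.3 Nm/rad, so 1 to 2 N at the top) and swings for a fraction of a second.
- tip5 (a point): middle of the top edge of strip 5 (the shortest): a flat upright steel strip 2.5 mm thick and 14 mm wide, its top 102 mm above the bench when upright. Moves with the strip. Its x axis points along the row towards the shorter strips, y across the strip, z up the strip.
- strip5 (a joint): bend of strip 5, rad: 0 upright, positive when bent along the row towards the shorter strips. It pivots 72 mm below its top at the clamp, springs back when let go (about 0.3 Nm/rad, so 1 to 2 N at the top) and swings for a fraction of a second.
- recorder: grey recorder box fixed to the bench, 150 (x) x 180 (y) x 50 mm, a dark display on the top at its +x side, two round grey push buttons side by side on the top, 90 mm apart. Origin: centre of its underside.
- start_top (a point): centre of the top face of the large button (30 mm diameter, start), on the recorder's +y side; pressed straight down
- start (a joint): travel of the large start button, m: 0 out, 0.006 fully down (about 4 N); springs back
- erase_top (a point): centre of the top face of the small button (16 mm diameter, erase), on the recorder's -y side; not to be pressed
- erase (a joint): travel of the small erase button, m: 0 out, 0.006 fully down
- weight: brass laboratory weight with a thin neck and a knob on top, 44 mm diameter, 68 mm tall; loose bystander beside the board. Origin: centre of its underside.
- beaker: clear beaker, 64 mm diameter, 85 mm tall; loose bystander beside the board. Origin: centre of its underside.
- bottle: white capped plastic bottle, 48 mm diameter, 130 mm tall; loose bystander. Origin: centre of its underside.
- screwdriver: screwdriver lying on the bench; loose bystander. Origin: centre of its underside (in the middle of its length).
- meter: yellow hand-held meter, a flat box 140 x 75 x 32 mm; loose bystander. Origin: centre of its underside.
- cart: blue four-wheeled laboratory cart, 150 x 90 x 51 mm; loose bystander. Origin: centre of its underside.
Things that resemble listed ones, but are neither listed nor needed, are in the scene too. What is shaped like the recorder but green or turquoise is not meant.

How it is judged (in metres and radians):
On the way, in this order (a step that is already met when the one before it is completed fails the run):
1. the large start button is pressed down (value of joint start above 0.004 m), for 0.05 s.
2. strip 1 (counted from the tallest) is bent towards the shorter ones, the start button being out again (value of joint strip1 above 0.12 rad and value of joint start below 0.002 m), for 0.02 s.
3. strip 2 (counted from the tallest) is bent towards the shorter ones, the start button being out again (value of joint strip2 above 0.12 rad and value of joint start below 0.002 m), for 0.02 s.
4. strip 3 (counted from the tallest) is bent towards the shorter ones, the start button being out again (value of joint strip3 above 0.12 rad and value of joint start below 0.002 m), for 0.02 s.
5. strip 4 (counted from the tallest) is bent towards the shorter ones, the start button being out again (value of joint strip4 above 0.12 rad and value of joint start below 0.002 m), for 0.02 s.
6. strip 5 (counted from the tallest) is bent towards the shorter ones, the start button being out again (value of joint strip5 above 0.12 rad and value of joint start below 0.002 m), for 0.02 s.
At the end, for the whole second after the job is handed in: All five strips stand upright and still (within 0.06 rad), both buttons are out, the board stands flat within 15 mm of where it was, and no bystander has moved more than 20 mm (value of joint strip1 between -0.06 and 0.06 rad and value of joint strip2 between -0.06 and 0.06 rad and value of joint strip3 between -0.06 and 0.06 rad and value of joint strip4 between -0.06 and 0.06 rad and value of joint strip5 between -0.06 and 0.06 rad and value of joint each of start, erase below 0.002 m and distance of board from where it was at the start of the episode below 0.015 m and angle between board's own z axis and vertical below 0.05 rad and linear speed of board below 0.01 m/s and distance of each of weight, beaker, bottle, screwdriver, meter, cart from where it was at the start of the episode below 0.02 m); the robot touches nothing.
It fails at once if a strip is bent over by more than 0.87 rad (50 degrees) (value of joint any of strip1, strip2, strip3, strip4, strip5 above 0.87 rad).
It fails at once if a strip is bent the wrong way, towards the taller strips, by more than 0.45 rad (value of joint any of strip1, strip2, strip3, strip4, strip5 below -0.45 rad).
It fails at once if the board is shoved (over 15 mm), lifted or tipped (distance of board from where it was at the start of the episode above 0.015 m or angle between board's own z axis and vertical above 0.1 rad).
It fails at once if the small erase button is pressed (value of joint erase above 0.003 m).
It fails at once if a bystander is moved by more than 20 mm (distance of any of weight, beaker, bottle, screwdriver, meter, cart from where it was at the start of the episode above 0.02 m).
It also fails if it takes over 51 s, if anything falls off the work surface, if the arm or the gripper's body presses on something with over 40 N, if the wrist force passes 120 N, or if a joint passes its speed limit or range.

## Working session

There is one attempt and no reset: what is moved stays moved. The work goes in short steps, each a Python script; the robot and the scene stay as the last script left them, time stands still between calls to the robot, and variables do not carry over. Pictures are saved under pics/ and viewed, at most 10 in all, crops included, and the job is handed in when it is done.

```bash
mkdir -p pics; ls
python3 - <<'E'
from rig import *
import cv2,numpy as np
for n in("top","side"):
    p,d=read_camera(n); np.savez(f"{n}0.npz",p=p,d=d); cv2.imwrite(f"pics/{n}0.png",cv2.resize(p[:,:,::-1],(800,600),interpolation=cv2.INTER_CUBIC)); print(n,camera_model(n),(d>0).mean())
print(camera_model("wrist"))
E
```

```text
pics
top {'fov_y': 44.68011622858649, 'cx': 252.84763211964838, 'cy': 199.4369755566179, 'extrinsics': array([[-0.00597664, -0.99996666, -0.00556485,  0.0261046 ],
       [ 0.99145752, -0.00665068,  0.13026035, -0.55856606],
       [-0.13029301, -0.0047388 ,  0.99146421, -1.54071132],
       [ 0.        ,  0.        ,  0.        ,  1.        ]])} 0.9959818522135416
side {'fov_y': 46.59851296623022, 'cx': 261.2126449816571, 'cy': 183.12478391384207, 'extrinsics': array([[ 0.95805131, -0.28657345, -0.00365319, -0.51418436],
       [ 0.20663571,  0.68186435,  0.70168561, -0.17398127],
       [-0.19859348, -0.67300569,  0.71247734, -1.16456276],
       [ 0.        ,  0.        ,  0.        ,  1.        ]])} 0.9961903889973959
{'fov_y': 71.29144633150366, 'cx': 259.36364466174984, 'cy': 193.44771316512717, 'tool_from_camera': array([[-2.04913521e-04,  9.53634191e-01,  3.00968083e-01,
         7.69952344e-02],
       [ 9.99999978e-01,  1.85398148e-04,  9.34036038e-05,
         7.38282744e-04],
       [ 3.32739448e-05,  3.00968096e-01, -9.53634209e-01,
         3.09136246e-02],
       [ 0.00000000e+00,  0.00000000e+00,  0.00000000e+00,
         1.00000000e+00]])}
```

View pics/top0.png

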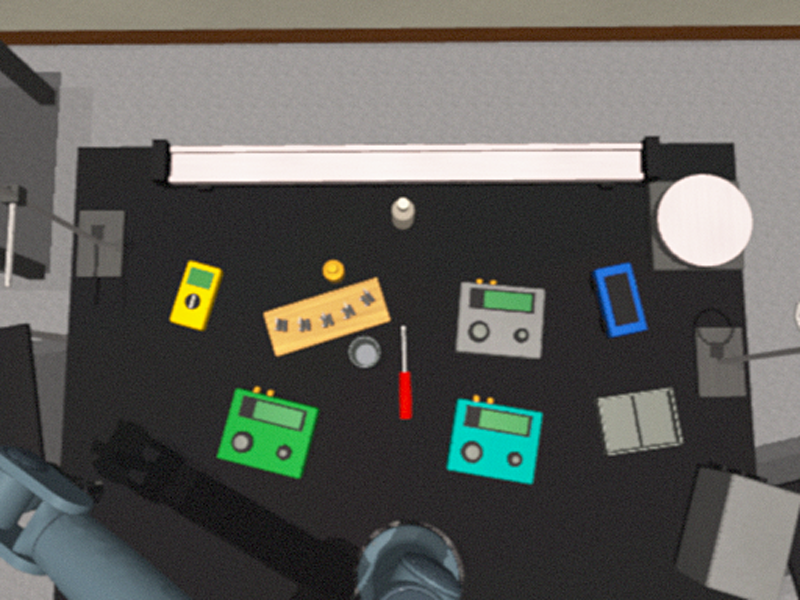

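View pics/side0.png

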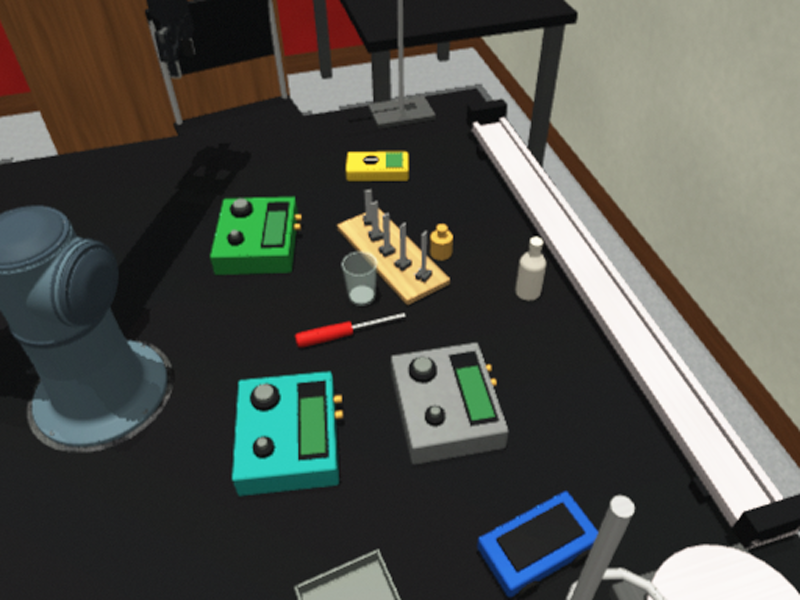

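The top view shows three recorder-shaped boxes, in 800 px coordinates: grey (500,320), green (268,433) and turquoise (495,440). Grey is the one meant. Its start button is the larger one at (479,331), on the +y (left) side.

The board is at (327,317). Its row bulges towards the robot, so board +y points roughly to -x. The tallest strip should therefore be at the right end (368,298) and the shortest at the left (282,326). I'll localise these coarsely, then look from near with the wrist camera.

```bash
cat > h.py <<'E'
import numpy as np,cv2
from rig import *
def K(m,h=384):
    f=h/2/np.tan(np.radians(m["fov_y"]/2)); return f,m["cx"],m["cy"]
def c2w(n,st=None):
    m=camera_model(n)
    if "extrinsics" in m: return np.linalg.inv(m["extrinsics"])
    T=np.eye(4);T[:3,:3]=np.array(st["eef_rot"]);T[:3,3]=st["tool_pos"]; return T@m["tool_from_camera"]
def onplane(n,uv,z,T):
    f,cx,cy=K(camera_model(n)); u,v=uv
    d=T[:3,:3]@np.array([(u-cx)/f,-(v-cy)/f,-1.]); o=T[:3,3]
    return o+d*(z-o[2])/d[2]
def proj(n,P,T):
    f,cx,cy=K(camera_model(n)); q=np.linalg.inv(T)@np.append(P,1)
    return np.array([cx+f*q[0]/-q[2],cy-f*q[1]/-q[2]])
def cloud(n,d,T):
    f,cx,cy=K(camera_model(n)); v,u=np.indices(d.shape)
    P=np.stack([(u-cx)/f*d,-(v-cy)/f*d,-d],-1); return P@T[:3,:3].T+T[:3,3]
def down(ax,tilt=0.):  # tool x along heading ax (deg), tips tilted backwards
    a=np.radians(ax);t=np.radians(tilt); e=np.array([np.cos(a),np.sin(a),0]);k=np.array([0,0,1.])
    z=-np.cos(t)*k-np.sin(t)*e; x=np.cos(t)*e-np.sin(t)*k
    return np.stack([x,np.cross(z,x),z],1)
E
python3 - <<'E'
from h import *
z=np.load("top0.npz");p=z["p"];T=c2w("top")
hsv=cv2.cvtColor(p,cv2.COLOR_RGB2HSV)
print("start",onplane("top",(479*.64,331*.64),.06,T))
for u,v in((368,298),(282,326),(327,317)): print(onplane("top",(u*.64,v*.64),.03,T))
m=((hsv[...,0]>8)&(hsv[...,0]<24)&(hsv[...,1]>60)&(hsv[...,2]>90)).astype(np.uint8)
m=cv2.morphologyEx(m,cv2.MORPH_CLOSE,np.ones((7,7)))
n,l,s,c=cv2.connectedComponentsWithStats(m)
for i in range(1,n):
    if s[i,4]>800:
        r=cv2.minAreaRect(np.argwhere(l==i)[:,::-1].astype(np.float32)); print([onplane("top",q,.02,T).round(3) for q in cv2.boxPoints(r)])
zs=np.load("side0.npz");W=cloud("side",zs["d"],c2w("side"))
for u,v in((424,233),(403,225),(387,215),(375,203),(368,190)):
    r=W[int(v*.64)-4:int(v*.64)+6,int(u*.64)-3:int(u*.64)+4].reshape(-1,3); r=r[r[:,1]>.0]; print("tip",r[r[:,2].argsort()[::-1]][1].round(3))
# near looks
gripper_close(20)
def look(P,h,name):
    for ax in(0,20,-20,45,-45,90,-90):
        R=down(ax)
        m=camera_model("wrist")["tool_from_camera"]
        # camera forward ray in tool
        d=R@(-m[:3,2]); o=R@m[:3,3]
        s=h/-d[2]; tp=np.array(P)-d*s-o
        if ik(tp,R) is None: continue
        try: reach(tp,R)
        except PlanningError as e: print(ax,e); continue
        pause(.3); st=read_state(); q,dd=read_camera("wrist"); np.savez(name+".npz",p=q,d=dd,T=c2w("wrist",st)); cv2.imwrite(f"pics/{name}.png",cv2.resize(q[:,:,::-1],(800,600),interpolation=cv2.INTER_CUBIC)); print(name,ax,st["tool_pos"],st["time"]);return
    print("no look")
B=onplane("top",(327*.64,317*.64),.03,T)
look([B[0],B[1],.1],.38,"board")
look(onplane("top",(500*.64,325*.64),.06,T),.33,"rec")
E
```

```text
start [ 0.51302415 -0.15518677  0.06      ]
[0.5898698  0.08131709 0.03      ]
[0.52981733 0.26770564 0.03      ]
[0.54881147 0.17030407 0.03      ]
[array([0.626, 0.338, 0.02 ]), array([0.706, 0.081, 0.02 ]), array([0.541, 0.031, 0.02 ]), array([0.463, 0.284, 0.02 ])]
tip [0.589 0.078 0.13 ]
tip [0.564 0.122 0.122]
tip [0.538 0.167 0.115]
tip [0.539 0.22  0.107]
tip [0.536 0.268 0.1  ]
board 0 [0.5916479  0.17136844 0.5108476 ] 3.2417
rec 0 [ 0.55257938 -0.20006595  0.42106717] 5.025
```

View pics/board.png

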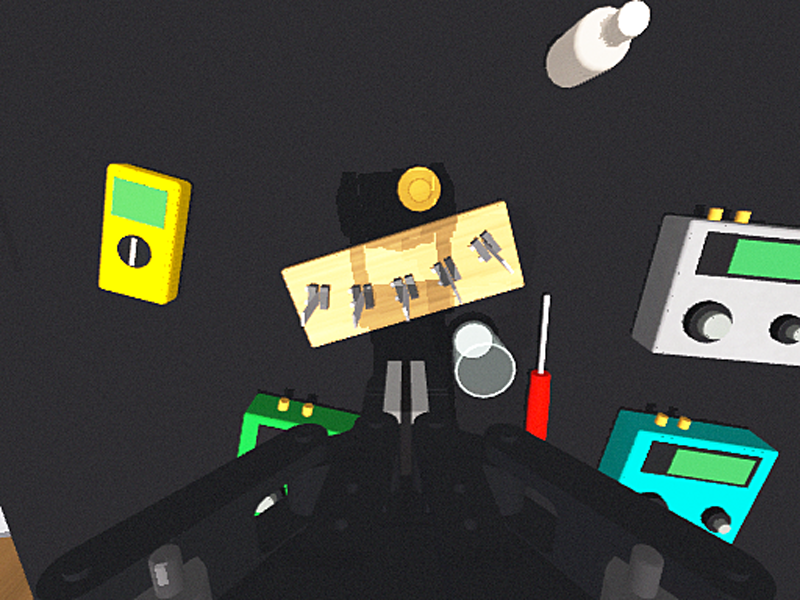

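View pics/rec.png

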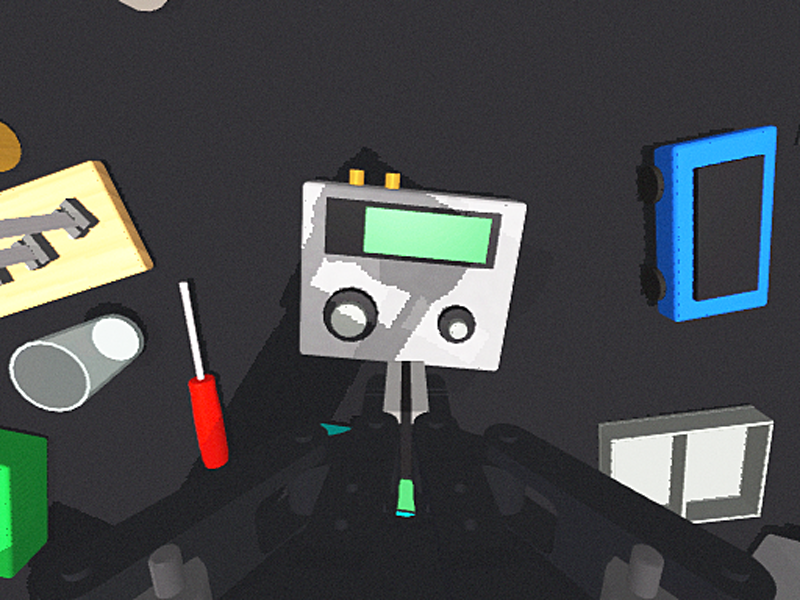

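The wrist view confirms the grey recorder: large start button at (351,314), small erase button at (458,324). The side-view depth puts the tallest strip (0.130 m) at the low-y end of the row. Next I'll refine the button and tip positions from wrist depth.

Run:
```python
from h import *
print(read_state()["grip_width"])
z=np.load("rec.npz");W=cloud("wrist",z["d"],z["T"])
for u,v,r in((351,314,30),(458,324,22)):
    r=int(r*.64);u=int(u*.64);v=int(v*.64); q=W[v-r:v+r,u-r:u+r].reshape(-1,3)
    top=np.percentile(q[:,2],99); s=q[q[:,2]>top-.003]; print("btn",top,(s.min(0)+s.max(0))/2,np.ptp(s,axis=0),np.percentile(q[:,2],[5,50]))
    print(" ray",onplane("wrist",(u,v),top,z["T"]))
side=np.load("side0.npz");S=cloud("side",side["d"],c2w("side"))
z=np.load("board.npz");W=cloud("wrist",z["d"],z["T"])
exp=[(.589,.078,.13),(.564,.122,.123),(.538,.167,.116),(.539,.22,.109),(.536,.268,.102)]
for e in exp:
  for n,C in(("w",W),("s",S)):
    q=C.reshape(-1,3); q=q[(np.hypot(q[:,0]-e[0],q[:,1]-e[1])<.022)&(q[:,2]>.06)&(q[:,2]<.15)]
    if len(q)==0: print(n,"none");continue
    mz=np.percentile(q[:,2],97);s=q[q[:,2]>e[2]-.012]; print(n,len(q),mz.round(4),len(s),s.mean(0).round(4),q.mean(0).round(4),np.ptp(s,axis=0).round(3))
```

```text
-0.00022094973542326866
btn 0.07322542011190422 [ 0.56473992 -0.16931352  0.23020828] [0.12940903 0.05982234 0.31992008] [0.04909201 0.06149058]
 ray [ 0.52133332 -0.15522009  0.07322542]
btn 0.07303909131099078 [ 0.56406158 -0.22408297  0.2301197 ] [0.1307657  0.04971655 0.32009723] [0.04898912 0.06075385]
 ray [ 0.5120048  -0.24187941  0.07303909]
w 59 0.1307 28 [0.5916 0.0856 0.1281] [0.5926 0.0867 0.1079] [0.011 0.01  0.012]
s 60 0.1297 14 [0.5919 0.0823 0.1258] [0.5905 0.0806 0.0989] [0.012 0.01  0.012]
w 45 0.1239 25 [0.5641 0.1266 0.1213] [0.5654 0.1271 0.1058] [0.012 0.008 0.013]
s 66 0.1209 14 [0.5629 0.1224 0.1177] [0.5625 0.1222 0.0922] [0.012 0.01  0.011]
w 57 0.1168 26 [0.5444 0.1718 0.1134] [0.5453 0.1718 0.096 ] [0.013 0.004 0.013]
s 71 0.1147 17 [0.5442 0.1687 0.1099] [0.5437 0.1688 0.089 ] [0.013 0.005 0.011]
w 73 0.1092 32 [0.5342 0.2203 0.1059] [0.5346 0.2201 0.0905] [0.015 0.004 0.012]
s 55 0.1073 15 [0.5335 0.2175 0.1025] [0.5338 0.2174 0.0839] [0.012 0.009 0.013]
w 79 0.1023 38 [0.5337 0.2701 0.0981] [0.5343 0.2697 0.0858] [0.014 0.003 0.013]
s 43 0.0992 13 [0.534  0.2666 0.0955] [0.5335 0.2674 0.0806] [0.011 0.007 0.011]
```

Run:
```python
from h import *
z=np.load("rec.npz");W=cloud("wrist",z["d"],z["T"])
side=np.load("side0.npz");S=cloud("side",side["d"],c2w("side"))
for c in((.519,-.155),(.511,-.242)):
  for C in(W,S):
    q=C.reshape(-1,3);q=q[(np.hypot(q[:,0]-c[0],q[:,1]-c[1])<.03)&(q[:,2]>.052)&(q[:,2]<.085)]
    h=np.histogram(q[:,2],np.arange(.052,.08,.002)); s=q[q[:,2]>np.percentile(q[:,2],60)-.001]
    print(h[0],s.mean(0).round(4),((s.min(0)+s.max(0))/2).round(4),np.ptp(s,axis=0).round(3))
tips=np.array([(.5917,.084),(.5635,.1245),(.5443,.1702),(.5339,.219),(.5338,.2683)])
a=np.arange(-2,3)*.2; M=np.c_[.25*np.sin(a),.25*np.cos(a)-.25]
Ac=M-M.mean(0);B=tips-tips.mean(0);U,_,V=np.linalg.svd(Ac.T@B);R=(V.T@U.T)
F=Ac@R.T+tips.mean(0);yaw=np.degrees(np.arctan2(R[1,0],R[0,0]))
print(np.linalg.det(R),F.round(4),(F-tips).round(4),yaw,[yaw-np.degrees(x) for x in a])
np.savez("fit.npz",F=F,head=yaw-np.degrees(a))
# reachability of sweep, tool x along or against heading
H=np.array([.130,.123,.116,.109,.102])
for sgn in(1,):
  for flip in(0,1):
    for i in range(5):
      R=down(yaw-np.degrees(a[i]),20)
      if flip: R=R@np.diag([-1,-1,1])
      P=np.append(F[i],H[i])-R[:,2]*.173; j=ik(P,R); print(flip,i,None if j is None else np.round(j))
```

```text
[ 13  14  13  21 295 173   8  13  26 245 129   0   0   0] [ 0.5148 -0.1533  0.0716] [ 0.5143 -0.1533  0.0712] [0.029 0.028 0.005]
[13  8 21 28 41 29 11  8 28 32 19  7  0  0] [ 0.5138 -0.1577  0.0701] [ 0.514  -0.1559  0.0694] [0.031 0.029 0.011]
[ 12   8  13  16 188 100   6   8  16  73  24   0   0   0] [ 0.507  -0.2421  0.0653] [ 0.5056 -0.2422  0.0673] [0.03  0.029 0.012]
[19  6  9 17 32 31  3  3  9 13  7  0  0  0] [ 0.505  -0.2474  0.0662] [ 0.5054 -0.2461  0.0676] [0.029 0.029 0.012]
0.9999999999999998 [[0.592  0.0833]
 [0.5636 0.1243]
 [0.544  0.1702]
 [0.5339 0.2191]
 [0.5337 0.269 ]] [[ 0.0003 -0.0007]
 [ 0.0001 -0.0002]
 [-0.0003  0.    ]
 [-0.      0.0001]
 [-0.0001  0.0007]] 107.43390168724241 [np.float64(130.35221349247536), np.float64(118.89305758985887), np.float64(107.43390168724241), np.float64(95.97474578462595), np.float64(84.51558988200948)]
0 0 [  4.   9. 108. -20.  52. -25.]
0 1 [  9.  10. 108. -23.  57.  -8.]
0 2 [ 15.  13. 105. -23.  63.   8.]
0 3 [ 20.  17. 101. -21.  68.  22.]
0 4 [ 23.  23.  94. -18.  73.  36.]
1 0 [  4.   9. 108. -20.  52. 155.]
1 1 None
1 2 None
1 3 None
1 4 [  23.   23.   94.  -18.   73. -144.]
```

The button top is at (0.514, -0.155, 0.0715), and the strip fit residual is under 1 mm. I'll press start with a force-guarded descent.

Run:
```python
from h import *
R=down(0); reach([.514,-.155,.30],R); servo_line([.514,-.155,.252],.08); pause(.2)
f0=np.array(read_state()["contact_force"]);print(f0)
z=.248
while z>.233:
    servo_line([.514,-.155,z],.03); pause(.08); s=read_state(); f=s["contact_force"][2]-f0[2]; print(round(z,4),round(s["tool_pos"][2],4),round(f,2))
    if abs(f)>8: break
    z-=.001
pause(.1); servo_line([.514,-.155,.30],.15); pause(.2); s=read_state();print(s["contact_force"],s["time"])
```

```text
[ 0.18438972 -0.44287439  0.28024688]
0.248 0.2479 -0.53
0.247 0.247 -1.07
0.246 0.246 -0.33
0.245 0.2452 0.88
0.244 0.2442 1.32
0.243 0.2431 1.7
0.242 0.2421 2.2
0.241 0.2411 3.18
0.24 0.2401 3.83
0.239 0.2394 6.11
0.238 0.2393 12.55
[-0.01171064 -0.36310255 -0.16585559] 11.1917
```

```bash
cat >> h.py <<'E'
_f=np.load("fit.npz");F=_f["F"];HD=_f["head"];H=np.array([.130,.123,.116,.109,.102]);D=.004
th=np.radians(HD[2]);C0=F[2]-.25*np.array([-np.sin(th),np.cos(th)])
def wp(i,s,dz=0.,h=None):  # corner at arc distance s beyond strip i
    hd=HD[i]-np.degrees(s/.25);t=np.radians(hd)
    c=C0+.25*np.array([-np.sin(t),np.cos(t)]); R=down(hd,20)
    return np.append(c,H[i]-D+dz)-R[:,0]*.011-R[:,2]*.173,R
E
python3 - <<'E'
from h import *
print(np.abs([C0+.25*np.array([-np.sin(np.radians(h)),np.cos(np.radians(h))]) for h in HD]-F).max())
reach(*wp(0,-.03,.12)); p,R=wp(0,-.03); servo_line(p,.1,R); pause(.3); f0=np.array(read_state()["contact_force"])
p,R=wp(0,.015); servo_line(p,.06,R); pause(.3); s=read_state();print(np.array(s["contact_force"])-f0,s["time"],s["tool_pos"]-p)
q,d=read_camera("side"); cv2.imwrite("pics/mid.png",cv2.resize(q[90:250,180:340,::-1],(600,600),interpolation=cv2.INTER_CUBIC))
E
```

```text
2.220446049250313e-16
[0.49285801 0.7183164  0.10833436] 15.6333 [ 1.26676601e-04 -1.85656805e-04  5.61079150e-05]
```

View pics/mid.png

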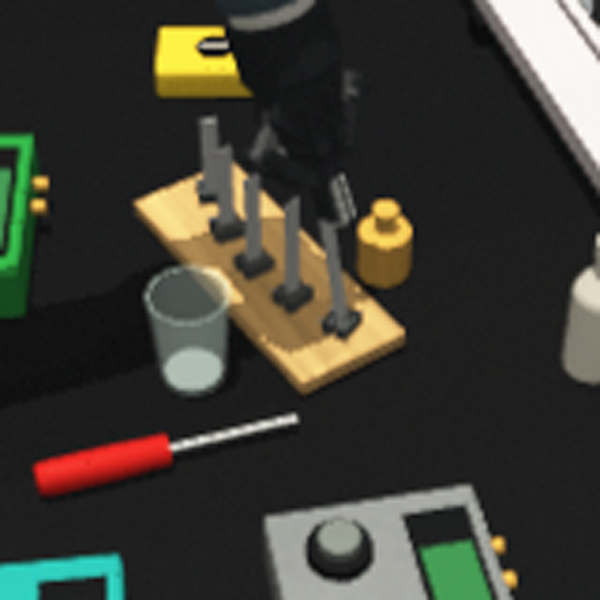

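The near strip (at about (335,260)) leans under the fingertips towards its neighbours, and nothing else is touched. I'll carry on along the row.

Run:
```python
from h import *
def go(i,s,v=.07,dz=0): p,R=wp(i,s,dz); servo_line(p,v,R)
for i in range(5):
    if i: go(i,-.010)
    if i: go(i,.016,.05)
    pause(.1); s=read_state(); hd=np.radians(HD[i]); print(i,"push",np.dot(s["contact_force"][:2],[np.cos(hd),np.sin(hd)]).round(2),s["time"])
    if i in(2,4): q,d=read_camera("side"); cv2.imwrite(f"pics/s{i}.png",cv2.resize(q[90:250,180:340,::-1],(400,400),interpolation=cv2.INTER_CUBIC))
    go(i,.032 if i<4 else .05,.07)
go(4,.05,.15,.12); pause(.8); s=read_state(); print(s["time"],s["contact_force"])
q,d=read_camera("side"); a=cv2.resize(q[90:250,180:340,::-1],(400,400),interpolation=cv2.INTER_CUBIC)
cv2.imwrite("pics/end.png",np.hstack([cv2.imread("pics/s4.png"),a]))
```

```text
0 push -1.18 15.7833
1 push 0.37 17.2667
2 push -0.48 18.7333
3 push -0.51 20.25
4 push -0.55 21.7167
24.1583 [-0.63005763 -0.19877125  0.887504  ]
```

View pics/end.png

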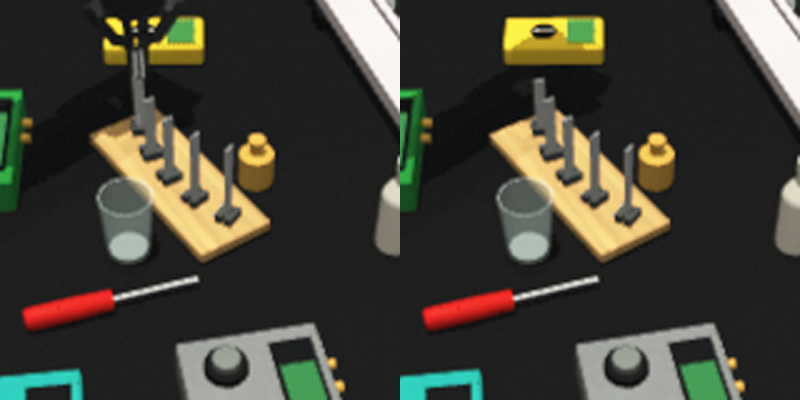

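View pics/s2.png

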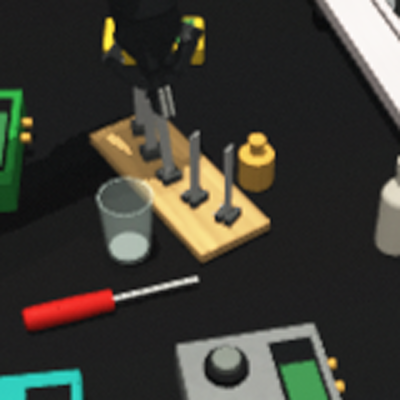

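The strips are upright again and nothing has been displaced. As a cheap check, I'll compare the predicted bent and upright tip pixels with the crops taken mid-bend.

Run:
```python
from h import *
T=c2w("side");L=[.1,.093,.086,.079,.072]
rows=[]
for i,name in((2,"s2"),(4,"s4")):
    t=np.radians(HD[i]);e=np.array([np.cos(t),np.sin(t)]);im=cv2.imread(f"pics/{name}.png");en=cv2.imread("pics/end.png")[:,400:]
    pts=[((proj("side",np.r_[F[i]+e*L[i]*np.sin(b),.03+L[i]*np.cos(b)],T)-[180,90])*2.5) for b in(0,.12,.2)]
    print(name,np.round(pts,1)); c=pts[0].astype(int)
    x0,y0=c-[35,30]
    rows.append(np.hstack([cv2.resize(a[max(y0,0):y0+70,x0:x0+70],(400,300)) for a in(im,en)]))
cv2.imwrite("pics/cmp.png",np.vstack(rows))
```

```text
s2 [[167.  116.7]
 [162.2 112.5]
 [159.2 110.2]]
s4 [[138.1  78.2]
 [137.   74.3]
 [136.4  72.2]]
```

View pics/cmp.png

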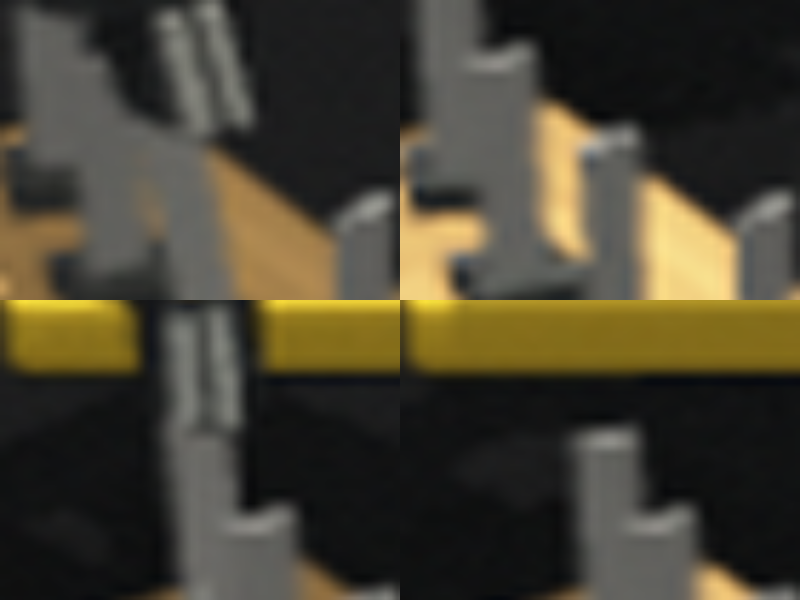

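The crop shows strip 3 and strip 5 leaning against the fingertips during the pass (left). Both are upright afterwards (right). Handing in.

```bash
python3 -c "
from rig import *
print(hand_in())"
```

```text
the job is handed in; nothing more can be done
None
```

I pressed start and let it go, brushed all five strips from tallest to shortest, and handed the job in with the strips upright and nothing else visibly moved; pictures show strips 1, 3 and 5 bending, strips 2 and 4 I infer from the same path, and no verdict came back.

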